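# Switch the ball divider to the other tray

### The job

Three steel grinding balls wait behind the stop gate of the feed lane. With the fingertips, press down the raised end of the seesaw so that it rocks over to its other side, then push the gate's upright tab to slide the gate fully open, so that all three balls roll down the seesaw and come to rest in the tray on the side you pressed down. Do not touch the balls, and do not lift or shift the trays or the other things on the table.

Things in the scene. Friction and masses are not known exactly. Their poses are not given: they have to be found in the camera images.
- station: Fixed ball divider: white base 250 x 170 x 10 mm, seesaw trough at the robot's side, steel feed lane on a column behind. Origin on the table below the seesaw's pivot; x up the lane (away from the robot), y left along the seesaw; yaw within 0.35 rad. Lane 38 mm wide inside, x = 22 to 187 mm, y = 0, floor 122 mm (low end) to 155 mm high, wall tops under 185 mm. Nothing of it lies beyond x = -72 mm.
- seesaw (a joint): Tilt of the metal seesaw trough (rad); stops at -0.25 and +0.25, starts at one. Positive: left (+y) end up, balls run right; negative: right end up, balls run left. 250 mm long along y, 50 mm wide, pivot along x 85 mm high. A dark round bar on its middle (64 mm long, top up to 175 mm high, x = -60 to -28 mm) is an over-centre weight: past level it tips on by itself and stays. Under 2 N on a finger plate moves it.
- plate_left (a point): Centre of the top face of the left finger plate: flat metal, 47 (x) x 42 (y) x 4 mm, sticking out towards the robot from the seesaw's left end and moving with it. At station x = -50, y = +104 mm; top 118 mm above the table when raised, 66 mm when down. Only the tray (rim 45 mm high) is below it. Press it from above.
- plate_right (a point): The same on the right end of the seesaw, at station x = -50, y = -104 mm.
- gate (a joint): Opening of the stop gate (m): 0 closed (start), 0.045 fully open, stops at both ends. Steel blade across the lane at station x = 48 mm; slides to station +y (left), stays where it is left; 1.5 to 3 N moves it. Balls pass above about 0.034.
- tab (a point): Centre of the top edge of the gate's push tab, an upright black plate 22 (x) x 8 (y) mm, right of the lane; top 166 mm, foot 108 mm above the table. At station x = 48, y = -114 mm closed, -69 mm fully open. Its bar (top 116 mm high) runs to its left only; the space on its right is free above the tray. Push its right face towards station +y (left) to open the gate.
- tray_left: Loose open aluminium tray under the seesaw's left end, 140 (x) x 160 (y) x 45 mm high, 4 mm walls and floor, 0.6 kg. Origin at the centre of its underside, at station x = 0, y = +183 mm, axes as the station's.
- tray_right: The same tray under the right end, at station x = 0, y = -183 mm.
- jar: Bystander, loose on the table; origin at the centre of its underside. Amber jar, 52 mm across, 85 mm high, in front of the seesaw's middle.
- brush: Bystander, loose on the table; origin at the centre of its underside. Brush lying in front of the left tray.
- wrench: Bystander, loose on the table; origin at the centre of its underside. Wrench 150 mm long lying in front of the right tray.
- beaker: Bystander, loose on the table; origin at the centre of its underside. Glass beaker 64 mm across, 80 mm high, behind the right tray.
- weight: Bystander, loose on the table; origin at the centre of its underside. Brass weight 38 mm across, 55 mm high, in front of the seesaw, between jar and brush.
- dish: Bystander, loose on the table; origin at the centre of its underside. White dish 100 mm across, 30 mm high, behind the left tray.
- ball0: Steel grinding ball, 30 mm in diameter, about 0.11 kg, origin at its centre; number 1 in the queue behind the stop gate in the feed lane. It rolls down by itself when the gate is open.
- ball1: Steel grinding ball, 30 mm in diameter, about 0.11 kg, origin at its centre; number 2 in the queue behind the stop gate in the feed lane. It rolls down by itself when the gate is open.
- ball2: Steel grinding ball, 30 mm in diameter, about 0.11 kg, origin at its centre; number 3 in the queue behind the stop gate in the feed lane. It rolls down by itself when the gate is open.
Things that resemble listed ones, but are neither listed nor needed, are in the scene too. What is shaped like the ball2 but brown or green is not meant.

How it is judged:
By the outcome, as a careful person would: the job done as asked, in the order asked, and still so for the second after the job is handed in, with the robot touching nothing.
It also fails if it takes over 43 s, if anything falls off the work surface, if the arm or the gripper's body presses on something with over 40 N, if the wrist force passes 120 N, or if a joint passes its speed limit or range.

### The arm

A 7-joint arm with a two-finger parallel gripper is mounted at the origin on the work surface. World frame = base frame: x ahead of the robot, y to its left, z up, the work surface at z = 0. Lengths are in m, angles in rad, forces in N, time in s.
With the tool pointing down it reaches from about 0.4 to 0.875 m from the base axis. Payload 6.5 kg.
Tool frame: the origin (TCP) lies between the finger pads; the fingertips stand 19 mm ahead of it and the grasp point (between the pads) is the TCP (env.nose_length is the distance from the TCP to the fingertips, in m); z points along the fingers, y is the direction in which the jaws open and shut (so a half turn about z gives the same grasp; the last joint's range is limited). The gripper opens to 88 mm and grips with 3 to 60 N. Pads are 18 mm wide; open, the fingers measure 123 mm over their backs; the gripper's body (75 mm by 187 mm) begins 45 mm behind the grasp point.
Start: joints at [1.14, 0.536, -0.004, 1.538, 0.003, 1.067, -0.071], TCP at [0.232, -0.607, 0.258] pointing down, gripper open.
Joint ranges: [-2.7, 2.7], [-0.37, 2.16], [-1.27, 1.26], [0.24, 2.4], [-1.31, 4.45], [0.19, 1.91], [-2.76, 2.76]. Speed limits (rad/s): [2.39, 2.39, 3.14, 3.14, 3.14, 3.14, 3.14].

### API

Orientations are given as [roll, pitch, yaw] about the fixed x, y, z axes, in that order (R = Rz(yaw) Ry(pitch) Rx(roll)).
In Python, from bench import env gives the robot as it stands. The module is installed in compiled form; this text tells all that it offers. Calls block until the motion is done:
- env.move_to(position, orientation): joint-space move of the TCP to a pose.
- env.movel(position, ori=None, rate=0.15, until_force=None): straight line of the TCP; ori=None keeps the orientation; rate is the mean speed in m/s. With until_force (N) it stops when the force on the tool has changed by that much, and returns True; else False.
- env.movej(angles): joint-space move.
- env.set_gripper(opening, squeeze=None): finger opening in m; squeeze is the grip in N (None keeps the last); returns when the fingers have stopped.
- env.dwell(seconds).
- env.ik(position, orientation): joint angles nearest the present ones, or None.
- env.read_state(): the state.
- env.get_image(name): name is "side" or "top" or "wrist"; returns the picture (480x640x3 uint8, blue, green, red); there is no depth.
- env.get_calibration(name): a dict with "camera_matrix" (3x3 intrinsics, pixels), "position" and "rotation" of the camera in the world. Camera axes: x right, y down, z forward; pixel columns grow to the right and rows downward; lengths in m; the calibration is good to about 2 mm. A picture is of the moment at which its call begins: read the wrist's pose just before it. get_calibration takes no time and is no camera call; for the wrist camera it gives the pose at the moment of the call.
A pose or a line that the arm cannot do raises env.Unreachable and nothing moves.
- env.finish_job(): hands the job in, once; it reports no verdict.
The state is a dict: "time": time; "joints": joint angles; "dq": joint speeds; "effort": joint torques, N m; "tcp_pos": TCP position; "ee_rot": TCP orientation; "contact_force": force on the tool from outside, world axes, zero at the start; "wrist_torque": the same for the moment, N m; "finger_gap": finger opening in m.
Only numpy, scipy, OpenCV 4.12 (cv2) and the standard library are available. Lean on these libraries where they do the work, as an engineer would, in place of code of your own. Each camera call takes 0.05 s, during which the arm holds its last target. There are 200 camera calls.

## Working session

There is one attempt and no reset: what is moved stays moved. The work goes in short steps, each a Python script; the robot and the scene stay as the last script left them, time stands still between calls to the robot, and variables do not carry over. Pictures are saved under pics/ and viewed, about 8 in all and at most 12, crops included, and the job is handed in when it is done.

```bash
mkdir -p pics; python3 - <<'E'
from bench import env
import cv2
for n in("top","side"):
    cv2.imwrite(f"pics/{n}0.png",env.get_image(n)); c=env.get_calibration(n); print(n,c)
s=env.read_state(); print(s["time"],s["tcp_pos"],s["ee_rot"],s["finger_gap"],env.nose_length)
E
```

```text
top {'camera_matrix': array([[484.83881137,   0.        , 320.97711932],
       [  0.        , 484.83881137, 239.24329106],
       [  0.        ,   0.        ,   1.        ]]), 'position': array([0.43912647, 0.02924881, 1.13690776]), 'rotation': array([-3.01560951, -0.00572623, -1.56465966])}
side {'camera_matrix': array([[436.18593769,   0.        , 325.57065492],
       [  0.        , 436.18593769, 243.18238801],
       [  0.        ,   0.        ,   1.        ]]), 'position': array([0.43379446, 0.55100655, 0.59376823]), 'rotation': array([-2.30969670e+00, -1.37403455e-03, -2.84893678e+00])}
0.1 [ 0.23171268 -0.60677279  0.25694575] [-3.14010109e+00  1.19256016e-04  3.64859192e-01] 0.08779659494523748 0.019
```

View pics/top0.png

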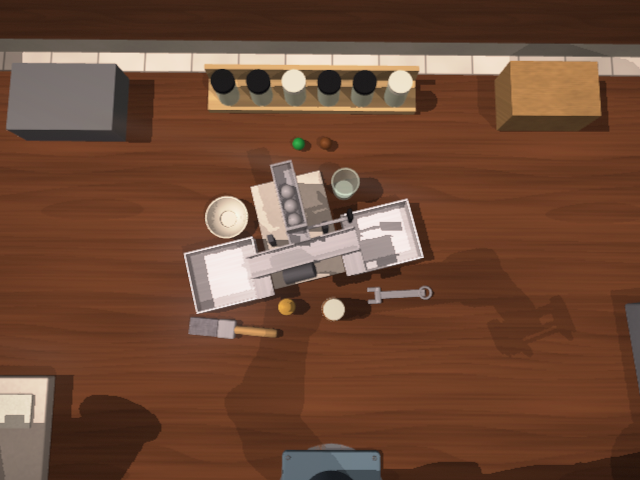

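View pics/side0.png

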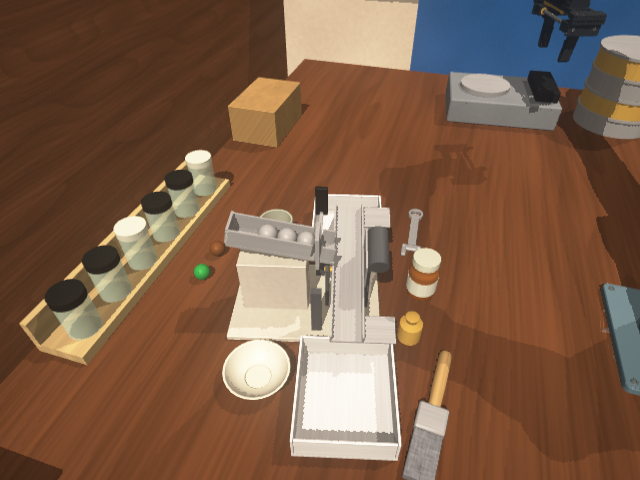

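```bash
python3 - <<'E'
import cv2
a=cv2.imread("pics/top0.png")[150:320,175:435]; cv2.imwrite("pics/topc.png",cv2.resize(a,None,fx=3,fy=3,interpolation=cv2.INTER_CUBIC))
a=cv2.imread("pics/side0.png")[170:370,210:430]; cv2.imwrite("pics/sidec.png",cv2.resize(a,None,fx=3,fy=3,interpolation=cv2.INTER_CUBIC))
E
```

```text
(no output)
```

View pics/topc.png

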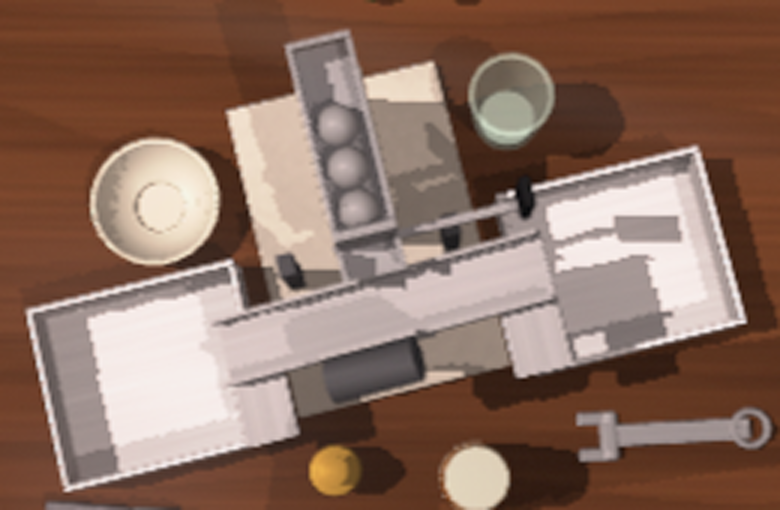

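View pics/sidec.png

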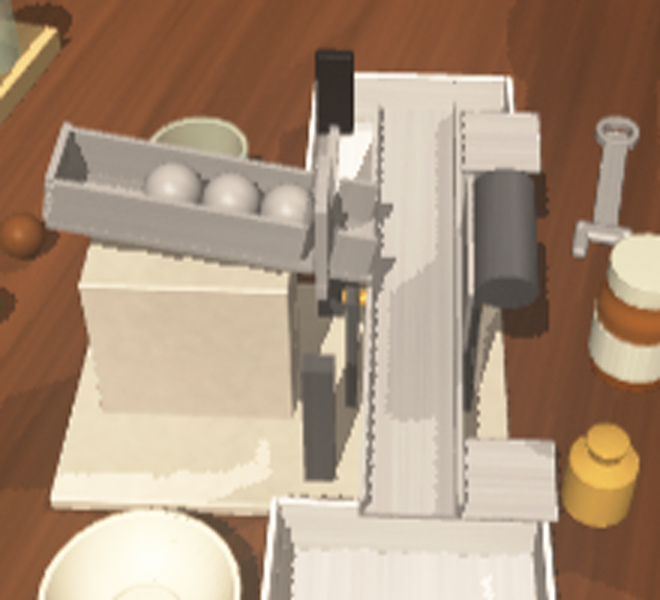

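```bash
cat > h.py <<'E'
import numpy as np, cv2
from bench import env
from scipy.optimize import least_squares
from scipy.spatial.transform import Rotation as R
def proj(name,P,cal=None):
    c=cal or env.get_calibration(name); rot=np.array(c["rotation"])
    M=R.from_euler("xyz",rot).as_matrix() if rot.ndim==1 else rot
    q=(np.atleast_2d(P)-c["position"])@M; q=q/q[:,2:]
    return (q@c["camera_matrix"].T)[:,:2]
def st(p,P):
    P=np.atleast_2d(P); c,s=np.cos(p[2]),np.sin(p[2])
    return np.c_[p[0]+c*P[:,0]-s*P[:,1],p[1]+s*P[:,0]+c*P[:,1],P[:,2]]
E
python3 - <<'E'
from h import *
pts={"top":[((28,312),(.07,.263,.045)),((67,490),(-.07,.263,.045)),((697,148),(.07,-.263,.045)),((745,323),(-.07,-.263,.045)),((525,185),(.048,-.114,.166))],
"side":[((334,53),(.048,-.114,.166))]}
off={"top":(175,150),"side":(210,170)}
C={n:env.get_calibration(n) for n in pts}
def f(p):
    r=[]
    for n in pts:
        u=np.array([a for a,_ in pts[n]])/3+off[n]
        r.append(proj(n,st(p,[b for _,b in pts[n]]),C[n])-u)
    return np.vstack(r).ravel()
s=least_squares(f,[.5,0,.2],loss="soft_l1"); p=s.x
print(p,f(p).reshape(-1,2).round(1)); np.save("pose.npy",p)
for hyp,(zl,zr,sh) in {"left up":(.118,.066,-1),"right up":(.066,.118,1)}.items():
    for n in pts:
        print(hyp,n,((proj(n,st(p,[(-.05,.104,zl),(-.05,-.104,zr),(-.044,.018*sh,.155)]),C[n])-off[n])*3).round())
E
```

```text
[0.54126514 0.06333391 0.25157872] [[-1.4 -0.8]
 [-1.3  0.7]
 [ 0.  -1.4]
 [ 0.4 -0.8]
 [ 0.4  1.4]
 [ 0.7 -1.6]]
left up top [[254. 411.]
 [538. 344.]
 [422. 356.]]
left up side [[524. 408.]
 [496. 197.]
 [505. 177.]]
right up top [[263. 413.]
 [543. 338.]
 [370. 369.]]
right up side [[515. 476.]
 [503. 130.]
 [509. 224.]]
```

```bash
cat >> h.py <<'E'
p=np.load("pose.npy")
Y=min((p[2]+np.pi/2,p[2]-np.pi/2),key=lambda y:abs(y-.365))
def tcp(x,y,ztip): return st(p,[(x,y,ztip+env.nose_length)])[0]
def snap(fn,zs=.2):
    a=cv2.resize(env.get_image("top")[130:330,190:450],(520,400)); b=env.get_image("side")[100:370,210:470]
    b=cv2.resize(b,(385,400)) if 0 else cv2.resize(b,(280,400)) if 0 else cv2.resize(b,None,fx=400/270,fy=400/270)
    o=np.hstack([a,b]); cv2.imwrite(fn,cv2.resize(o,(800,int(o.shape[0]*800/o.shape[1]))))
E
python3 - <<'E'
from h import *
P=[tcp(-.066,-.108,z) for z in(.25,.16,.075)]+[tcp(.048,-.15,.14),tcp(.048,-.078,.14)]
for yaw in (p[2]+np.pi/2,p[2]-np.pi/2): print(yaw,[None if (q:=env.ik(x,[np.pi,0,yaw])) is None else np.round(q,2) for x in P])
env.set_gripper(0.0)
yaw=p[2]-np.pi/2
if env.ik(P[0],[np.pi,0,yaw]) is None or abs(env.ik(P[0],[np.pi,0,yaw])[6])>2.5: yaw=p[2]+np.pi/2
np.save("yaw.npy",yaw)
env.move_to(P[0],[np.pi,0,yaw]); env.movel(P[1])
s=env.read_state(); print(yaw,s["time"],s["tcp_pos"],P[1],s["finger_gap"],s["contact_force"])
snap("pics/hov.png")
E
```

```text
1.8223750473159548 [array([ 0.5 ,  0.34, -0.58,  1.87,  0.22,  1.  ,  0.08]), array([ 0.46,  0.46, -0.55,  1.95,  0.33,  0.81, -0.01]), array([ 0.41,  0.6 , -0.48,  2.  ,  0.45,  0.65, -0.12]), array([ 0.42,  0.68, -0.55,  1.65,  0.43,  0.93, -0.04]), array([ 0.34,  0.66, -0.58,  1.71,  0.44,  0.91, -0.17])]
-1.3192176062738383 [array([-0.81,  0.47,  1.1 ,  1.94, -0.49,  1.03, -2.38]), array([-0.77,  0.67,  1.09,  2.02, -0.76,  0.93, -2.15]), array([-0.1 ,  0.56,  0.16,  2.03, -0.16,  0.57, -2.72]), array([-0.08,  0.62,  0.17,  1.68, -0.13,  0.85, -2.75]), array([-0.76,  0.88,  1.09,  1.77, -0.89,  1.07, -2.24])]
-1.3192176062738383 4.3417 [ 0.50468226 -0.05819033  0.17960717] [ 0.50422757 -0.05769591  0.179     ] 0.00034661059508768466 [-0.33398626  0.1681101   0.24671498]
```

View pics/hov.png

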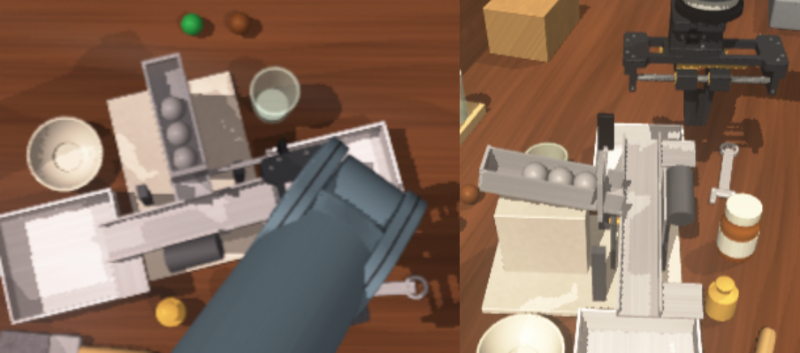

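```bash
python3 - <<'E'
from h import *
yaw=float(np.load("yaw.npy"))
def rep(t): s=env.read_state(); print(t,s["time"],(s["tcp_pos"]-[0,0,env.nose_length]).round(3),s["contact_force"].round(2))
hit=env.movel(tcp(-.066,-.108,.125),rate=.1,until_force=8); rep(hit)
if not hit:
    hit=env.movel(tcp(-.066,-.108,.076),rate=.06,until_force=12); rep(hit)
env.movel(tcp(-.066,-.112,.22)); rep("up")
snap("pics/pressed.png")
E
```

```text
False 4.9417 [ 0.504 -0.058  0.125] [ 0.3   0.35 -0.51]
False 5.9083 [ 0.504 -0.058  0.076] [-0.23 -0.24  0.85]
up 7.0167 [ 0.505 -0.061  0.219] [0.5  0.36 0.37]
```

View pics/pressed.png

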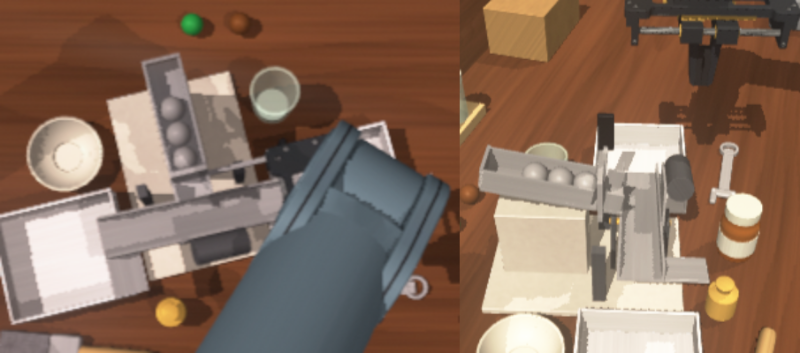

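```bash
python3 - <<'E'
from h import *
def rep(t): s=env.read_state(); print(t,s["time"],(s["tcp_pos"]-[0,0,env.nose_length]).round(4),s["contact_force"].round(2))
env.movel(tcp(.048,-.16,.22)); env.movel(tcp(.048,-.16,.14)); rep("pre")
hit=env.movel(tcp(.048,-.073,.14),rate=.05,until_force=10); rep(hit)
s=env.read_state(); d=s["tcp_pos"][:2]-p[:2]; c,k=np.cos(p[2]),np.sin(p[2]); print("station",c*d[0]+k*d[1],-k*d[0]+c*d[1])
env.dwell(.5); snap("pics/push.png")
E
```

```text
pre 8.775 [ 0.6279 -0.08    0.1408] [ 0.39 -0.16 -0.75]
True 10.1833 [ 0.6082 -0.0048  0.1399] [ 1.04 -0.56  1.32]
station 0.0478985721646967 -0.08268047165411525
```

View pics/push.png

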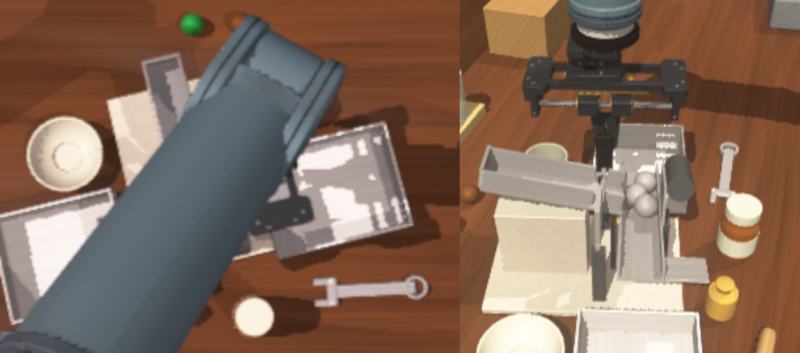

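```bash
python3 - <<'E'
from h import *
env.dwell(1.0); cv2.imwrite("pics/x.png",env.get_image("side"))
env.movel(tcp(.048,-.115,.14),rate=.08); env.movel(tcp(.048,-.115,.27))
env.movej([1.14,.536,-.004,1.538,.003,1.067,-.071]); env.dwell(.5)
s=env.read_state(); print(s["time"],s["contact_force"].round(2)); snap("pics/end.png"); a=cv2.imread("pics/end.png")
g=[env.get_image("side").astype(int)]; env.dwell(.5); g.append(env.get_image("side").astype(int)); print("moving px",(abs(g[0]-g[1]).max(2)>25).sum())
# displaced things: compare first and last top images
d=abs(cv2.imread("pics/top0.png").astype(int)-env.get_image("top")).max(2)>60; print([(x,y,w,h,n) for x,y,w,h,n in cv2.connectedComponentsWithStats(d.astype("uint8"))[2][1:] if n>15])
E
```

```text
16.35 [ 0.1   0.45 -0.26]
moving px 2
[(np.int32(288), np.int32(185), np.int32(17), np.int32(40), np.int32(222)), (np.int32(283), np.int32(189), np.int32(5), np.int32(5), np.int32(19)), (np.int32(286), np.int32(203), np.int32(5), np.int32(5), np.int32(16)), (np.int32(346), np.int32(212), np.int32(8), np.int32(11), np.int32(57)), (np.int32(327), np.int32(214), np.int32(15), np.int32(14), np.int32(80)), (np.int32(380), np.int32(222), np.int32(22), np.int32(8), np.int32(135)), (np.int32(291), np.int32(226), np.int32(23), np.int32(7), np.int32(45)), (np.int32(361), np.int32(226), np.int32(11), np.int32(4), np.int32(24)), (np.int32(387), np.int32(227), np.int32(26), np.int32(14), np.int32(219)), (np.int32(327), np.int32(229), np.int32(19), np.int32(6), np.int32(33)), (np.int32(361), np.int32(228), np.int32(24), np.int32(12), np.int32(137)), (np.int32(273), np.int32(230), np.int32(17), np.int32(8), np.int32(63)), (np.int32(305), np.int32(230), np.int32(51), np.int32(26), np.int32(264)), (np.int32(366), np.int32(235), np.int32(33), np.int32(36), np.int32(413)), (np.int32(258), np.int32(247), np.int32(24), np.int32(8), np.int32(53)), (np.int32(245), np.int32(252), np.int32(12), np.int32(4), np.int32(36)), (np.int32(342), np.int32(252), np.int32(19), np.int32(6), np.int32(43)), (np.int32(315), np.int32(259), np.int32(17), np.int32(18), np.int32(192)), (np.int32(343), np.int32(260), np.int32(22), np.int32(16), np.int32(242)), (np.int32(249), np.int32(267), np.int32(46), np.int32(21), np.int32(386)), (np.int32(330), np.int32(271), np.int32(15), np.int32(4), np.int32(23))]
```

View pics/end.png

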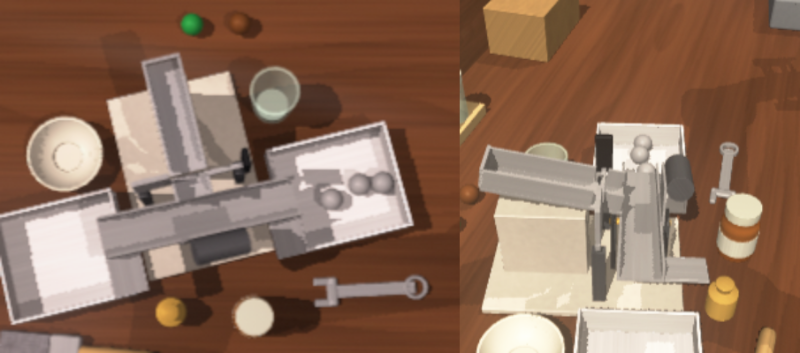

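```bash
python3 - <<'E'
from h import *
def ray(n,u):
    c=env.get_calibration(n); d=R.from_euler("xyz",c["rotation"]).as_matrix()@np.linalg.solve(c["camera_matrix"],[*u,1]); return np.array(c["position"]),d/d[2]
o,d=ray("top",(190+331/1.768,130+199/1.768))
for z in(.019,.06,.1):
    P=o+d*(z-o[2]); q=P[:2]-p[:2]; c,k=np.cos(p[2]),np.sin(p[2])
    print(z,"station",(c*q[0]+k*q[1]).round(3),(-k*q[0]+c*q[1]).round(3),"side composite px",((proj("side",P)[0]-[210,100])*1.3096+[460,0]).round())
o=env.get_image("side"); a=o[180:260,300:400]; cv2.imwrite("pics/last.png",cv2.resize(a,None,fx=6,fy=6,interpolation=cv2.INTER_CUBIC))
E
```

```text
0.019 station -0.011 -0.173 side composite px [647. 170.]
0.06 station -0.014 -0.167 side composite px [650. 152.]
0.1 station -0.018 -0.161 side composite px [654. 133.]
```

View pics/last.png

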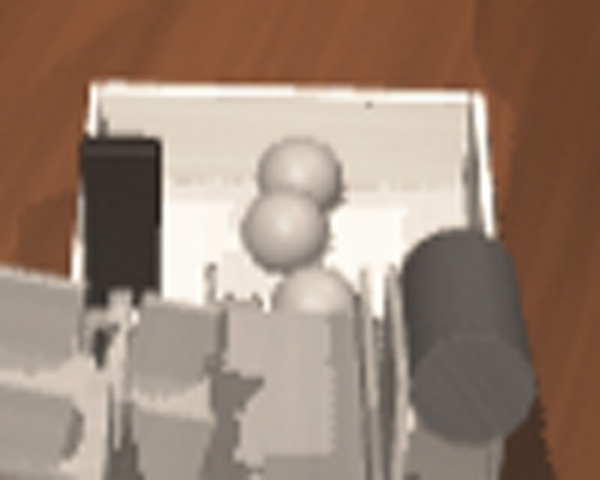

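The crop shows all three balls in the right tray. The nearest one matches a position on the tray floor (z = 19 mm) in both views, and nothing is moving.

```bash
python3 -c "
from bench import env
env.finish_job(); print(env.read_state()['time'])"
```

```text
the job is handed in; nothing more can be done
the job is handed in; nothing more can be done
```

The job is done and handed in: all three balls are lying still in the right tray, and the arm is back at its start pose, touching nothing.

- **What I did:** The right end of the seesaw was the raised one. I pressed its finger plate down with the closed fingertips until the seesaw tipped over. Then I pushed the tab left until the arm hit the gate's end stop (it stopped at a 10 N force change). The fingertip stopped at station y = -83 mm, where full opening should put it.
- **Last checks:** The lane is empty and the seesaw is still tipped to the right. The ball nearest the trough fits a position on the tray floor in both camera views. The two side pictures taken 0.5 s apart showed no motion. The clock read 16.35 s just before these checks.
- **Less certain:** My station pose fitted the pictures to about 1.5 pixels (roughly 3 mm), which was enough here. In the comparison of the first and last top pictures, every changed region lay on the station or the right tray, and the bystanders looked unmoved. I did not measure the trays for small shifts.

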